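# Load a reagent cartridge through the analyzer's swing flap

## Task

Load the purple reagent cartridge into the analyzer: with the fingertips, slide it across the loading deck into line with the loading lane and push it in through the orange swing flap until it has dropped flat into the sunken seat just behind, then draw the fingers back out so that the flap swings shut. Only push it: do not take it between the fingers or lift it. Leave the red cartridge and everything else on the bench where it is.

Things in the scene. Friction and masses are not known exactly. Their poses are not given: they have to be found in the camera images.
- analyzer: Bench-top analyzer, fixed. Origin on the bench (z 0) straight below the flap's hinge, on the loading lane's centre line; x points into the machine along the lane (away from the robot), y left. In this frame, mm: flat white loading deck, no rims, top at z 22, x -170 to 0, y -145 to 145. Left of the lane a cabinet: x 50 to 300, y 50 to 270, up to z 248, on a plinth 30 high from x 0.
- lane_mouth (a point): On the deck in the middle of the lane's mouth (analyzer x 0, y 0, z 22 mm). The deck's surface runs on only 8 mm past it, then the sunken seat begins. The lane is 66 mm wide between walls 17 thick, top z 102. Before it two upright grey guide vanes, 5 thick, 26 tall, narrow the entrance from 106 mm wide at analyzer x -29 to 66 at x 0.
- lintel (a point): Middle of the lower front edge of the black lintel above the mouth, at analyzer x -4, z 90 mm (68 above the deck); it is 100 wide, 12 deep, 12 high. Behind it a clear window, top z 102, roofs the lane. Upright fingers cannot follow the cartridge under it; leaning 30 to 40 degrees, tips forward, they can.
- seat (a point): Centre of the floor of the sunken seat, a flat-bottomed recess 97 long (analyzer x 8 to 105) x 66 wide, floor at z 4 mm, 18 below the deck, seen through the window. The cartridge's nose dips into it as it is pushed in; its tail drops once its rear face is past x 8 and the finger no longer props it. A rigid wall ends the seat at x 105; a wing, top z 102, goes on to x 300.
- flap (a joint): Gravity flap in the mouth, orange with a steel lower edge, 63 wide, 62 tall, 2.5 thick, 70 g, hinged on top at analyzer x 0, z 88 mm. 0 rad = shut (lower edge 6.5 mm inside, 4 above the deck); grows to 1.4 as the edge is pushed inward and up; never opens outward. A fraction of a newton moves it; no catch, it swings shut by its weight. The cartridge pushed against it opens it to about 0.63.
- flap_edge (a point): Middle of the flap's lower edge; moves with the flap.
- purple_cartridge: The cartridge to load: block 90 (x) x 60 (y) x 20 mm tall, white below, purple top with three flush white discs, 85 to 170 g, loose. Origin at the centre of its underside; its +x end goes in first. Starts flat on the deck, left or right of the lane, within 7 degrees of the lane's direction. Seated, its origin is at analyzer x 53 to 60, y 0, z 4 mm, below the shut flap.
- red_cartridge: The same cartridge with a red top, waiting on the other side of the deck; it stays where it is. Origin at the centre of its underside.
- tube_rack: Black rack of 24 capped blood tubes, 200 x 90 x 88 mm, loose, origin at the centre of its underside, on the bench at the right.
- pipette: White and blue pipette lying on the bench at the right, 260 mm long, 28 mm high, loose, origin below its middle.
- keyboard: Black keyboard, 120 (x) x 280 (y) x 20 mm, loose, on the bench at the left, origin at the centre of its underside.
- control_vial_a: Small vial with a green cap, 26 mm across, 45 mm tall, loose, standing on the bench at the right.
- control_vial_b: Small vial with a yellow cap, 26 mm across, 45 mm tall, loose, standing on the bench at the right.
- tip_box: Blue box of pipette tips, 120 x 84 x 60 mm, loose, on the bench at the left.
Mind the look-alikes: they are no part of the job. What is shaped like the purple_cartridge but green or turquoise is not meant.

How it is judged:
On the way:
1. the purple cartridge has pushed the flap open and stands in the lane's mouth (value of joint flap above 0.35 rad and x of purple_cartridge in the frame of analyzer between -0.03 and 0.05 m and y of purple_cartridge in the frame of analyzer between -0.01 and 0.01 m), for 0.05 s.
At the end, for the whole second after the job is handed in: the purple cartridge lies flat (within 3 mm and 0.04 rad) and at rest on the floor of the seat, and the flap hangs shut (within 0.05 rad), with the fingers out (x of purple_cartridge in the frame of analyzer between 0.05 and 0.063 m and y of purple_cartridge in the frame of analyzer between -0.006 and 0.006 m and z of purple_cartridge in the frame of analyzer below 0.007 m and angle between the x axis of purple_cartridge and the x axis of analyzer, either way round below 0.1 rad and angle between purple_cartridge's own z axis and vertical below 0.04 rad and value of joint flap below 0.05 rad and linear speed of purple_cartridge below 0.01 m/s); the robot touches nothing.
It fails at once if the purple cartridge is lifted more than 12 mm off the deck (z of purple_cartridge in the frame of analyzer above 0.034 m).
It fails at once if the purple cartridge is taken between the fingers (x of the grasp point in the frame of purple_cartridge between -0.04 and 0.04 m and y of the grasp point in the frame of purple_cartridge between -0.025 and 0.025 m and z of the grasp point in the frame of purple_cartridge between 0 and 0.018 m).
It fails at once if the red cartridge is moved by more than 15 mm (distance of red_cartridge from where it was at the start of the episode above 0.015 m).
It fails at once if something else on the bench (tube rack, pipette, keyboard, a vial, tip box) is moved by more than 15 mm (distance of any of tube_rack, pipette, keyboard, control_vial_a, control_vial_b, tip_box from where it was at the start of the episode above 0.015 m).
It also fails if it takes over 48 s, if anything falls off the work surface, if the arm or the gripper's body presses on something with over 40 N, if the wrist force passes 120 N, or if a joint passes its speed limit or range.

## Robot

A 6-joint arm with a two-finger parallel gripper is mounted at the origin on the work surface. World frame = base frame: x ahead of the robot, y to its left, z up, the work surface at z = 0. Lengths are in m, angles in rad, forces in N, time in s.
With the tool pointing down it reaches from about 0.225 to 0.875 m from the base axis. Payload 3.4 kg.
Tool frame: the origin (TCP) lies midway between the tips of the shut fingers; the grasp point (between the pads) lies 19 mm behind it (manip.tcp_to_grasp is the distance from the TCP to the grasp point, in m); x points along the fingers, y is the direction in which the jaws open and shut, and the axes are right-handed (so a half turn about x gives the same grasp; the last joint's range is limited). The gripper opens to 85 mm and grips with 20 to 120 N. Pads are 22 mm wide; open, the fingers measure 114 mm over their backs; the gripper's body (76 mm by 85 mm) begins 54 mm behind the grasp point. The pads swing forward as they close: fully open they stand 13 mm farther back than shut.
Start: joints at [-1.252, 0.276, 1.505, -0, 1.361, -0.121], TCP at [0.245, -0.52, 0.231] pointing down, gripper open.
Joint ranges: [-2.89, 2.89], [-0.75, 2.08], [0.22, 2.7], [-1.18, 4.32], [0.11, 2.71], [-2.7, 2.7]. Speed limits (rad/s): [2.57, 2.57, 3.14, 3.14, 3.14, 3.14].

## Interface

Orientations are given as a unit quaternion [w, x, y, z].
In Python, from rig import readout, eyes, job, manip gives the robot as it stands. The module is installed in compiled form; this text tells all that it offers.
- The arm moves only by the tool carry_out, never from a script. Its argument "deltas" is one flat list of numbers, 7 for each row, row after row: the shift along the tool's x, y, z scaled (see below), then the turn, a rotation vector about the tool's x, y, z scaled (see below), then the opening, from -1 (shut) to 1 (fully open). In form: [dx, dy, dz, ax, ay, az, grip, dx, dy, dz, ax, ay, az, grip, ...]. A call has 1 to 10 rows; each row shifts and turns the commanded pose from where the row before left it, along the tool's axes as they then stand; what a row does not reach is not made up. The controller multiplies each number of a shift by 60 mm and each number of a turn by 4 degrees. A row lasts 1/8 s, in which the tool goes at most 62.5 mm and 10.7 degrees, less where a joint would pass 70% of its speed; a pose out of reach is approached as far as the arm can. A call with a number of a shift or a turn outside -1 to 1 is refused whole. A call with a gripper value outside its range is refused whole. The fingers move at their own pace and stop on an object; "newtons" is the grip in N (left out, the last holds). Time passes only in rows, so rows that do not move let the fingers close. It gives the time, the measured TCP pose, the force and the opening at its end, in the units of the state.
- readout.get_state(): the state, without advancing time (a new reading comes with each control period).
- eyes.get_image(name): name is "scene" or "side" or "wrist"; returns a dict with "color" (480x640x3 uint8, red, green, blue), "z_map" (480x640 float32, m along the optical axis (not along the pixel's ray), 0 where there is no reading), "mtx" (3x3 intrinsics, pixels), "distortion" ([k1, k2, p1, p2, k3] as OpenCV has them; the pictures are not rectified), "origin" and "orientation" of the camera in the world. Camera axes: x right, y down, z forward; pixel columns grow to the right and rows downward; lengths in m; the calibration is good to about 2 mm. A picture is of the moment at which its call begins.
- job.sign_off(): hands the job in, once; it reports no verdict.
The state is a dict: "clock": time; "qpos": joint angles; "qd": joint speeds; "effort": joint torques, N m; "position": TCP position; "ee_rot": TCP orientation; "contact_force": force on the tool from outside, world axes, zero at the start; "moment": the same for the moment, N m; "width": finger opening in m.
Only numpy, scipy, OpenCV 4.12 (cv2) and the standard library are available. Lean on these libraries where they do the work, as an engineer would, in place of code of your own. Each camera call takes 0.05 s, during which the arm holds its last target.

## Working session

There is one attempt and no reset: what is moved stays moved. The work goes in short steps, Python scripts to look and compute and a tool call to move; the robot and the scene stay as the last step left them, time stands still between calls to the robot, and variables do not carry over. Pictures are saved under pics/ and viewed, and the job is handed in when it is done.

Besides the shell and the picture viewer there is one more tool, called after "Call:" as name(argument=value, ...) on one line, values as JSON. carry_out: Moves the arm, as the interface text tells. Its arguments: {"type":"object","properties":{"deltas":{"type":"array"},"newtons":{"type":"number"}},"required":["deltas"]}

```bash
mkdir -p pics; cat > h.py <<'E'
import numpy as np, cv2
from scipy.spatial.transform import Rotation as R
from rig import readout, eyes, job, manip
def q2m(q): return R.from_quat([q[1],q[2],q[3],q[0]]).as_matrix()
def snap(n,f):
    d=eyes.get_image(n); cv2.imwrite('pics/'+f+'.png',d['color'][:,:,::-1]); np.savez('/tmp/'+f+'.npz',**{k:np.array(v) for k,v in d.items()}); return d
def ray(d,u,v):
    p=cv2.undistortPoints(np.array([[[float(u),float(v)]]]),np.array(d['mtx']),np.array(d['distortion']))[0,0]
    return np.array([p[0],p[1],1.])
def toz(d,u,v,z):
    r=q2m(d['orientation'])@ray(d,u,v); o=np.array(d['origin']); return o+r*(z-o[2])/r[2]
def dep(d,u,v):
    zz=d['z_map'][int(v)-1:int(v)+2,int(u)-1:int(u)+2]; zz=np.median(zz)
    return np.array(d['origin'])+q2m(d['orientation'])@(ray(d,u,v)*zz)
def proj(d,P):
    M=q2m(d['orientation']); c=M.T@(np.asarray(P)-np.array(d['origin']))
    return cv2.projectPoints(c[None],np.zeros(3),np.zeros(3),np.array(d['mtx']),np.array(d['distortion']))[0].ravel()
E
python3 - <<'E'
from h import *
for n in ['scene','side','wrist']:
    d=snap(n,n+'0'); print(n,np.round(d['origin'],3),np.round(d['orientation'],3),d['mtx'][0][0])
s=readout.get_state(); print(s['clock'],s['position'],s['ee_rot'],s['width'],s['contact_force'],manip.tcp_to_grasp)
E
```

```text
scene [ 1.021 -0.776  1.551] [-0.258  0.916  0.295 -0.081] 561.6840089513848
side [ 0.182 -1.159  0.754] [-0.501  0.853 -0.123  0.073] 481.36075754782007
wrist [ 0.318 -0.486  0.373] [ 0.133  0.834 -0.529 -0.086] 336.1655125159001
0.15 [ 0.24467426 -0.51993016  0.23063599] [-0.15373399 -0.69003416 -0.15472313  0.69013004] 0.08519066320077029 [ 0.60118574 -0.31379147 -0.75581454] 0.0187
```

View pics/scene0.png

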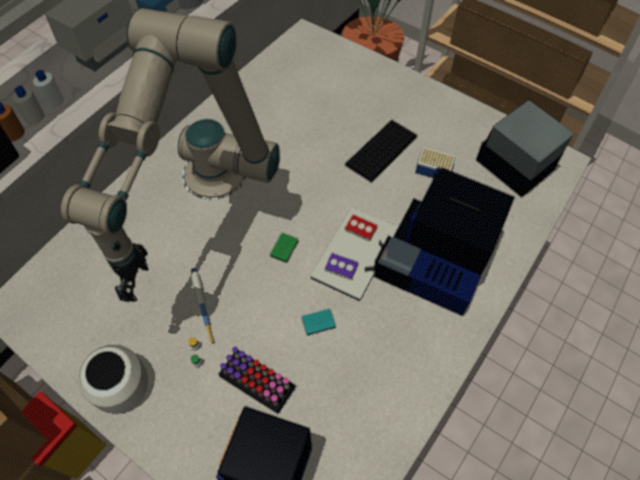

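View pics/side0.png

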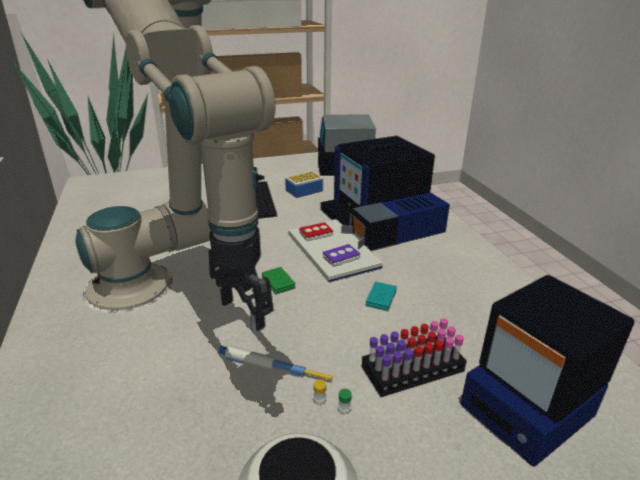

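View pics/wrist0.png

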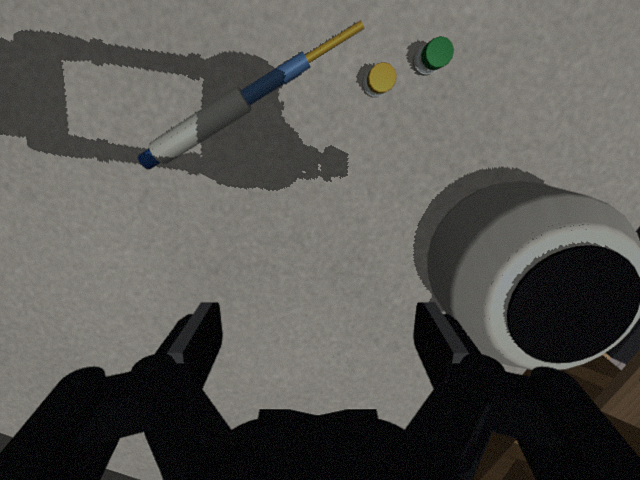

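Candidates: purple-topped block on the deck (scene 341,265; side 341,254), red on the deck (scene 361,228), green on the bench (284,247), turquoise on the bench (319,321). Only the one at (341,265) is purple with three white discs and on the deck. I'll confirm it in enlarged crops.

```bash
python3 - <<'E'
import cv2,numpy as np
a=cv2.imread('pics/scene0.png')[195:315,295:455]; cv2.imwrite('pics/sc_crop.png',cv2.resize(a,None,fx=5,fy=5,interpolation=cv2.INTER_CUBIC))
a=cv2.imread('pics/side0.png')[190:290,280:440]; cv2.imwrite('pics/si_crop.png',cv2.resize(a,None,fx=5,fy=5,interpolation=cv2.INTER_CUBIC))
E
```

```text
(no output)
```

View pics/sc_crop.png

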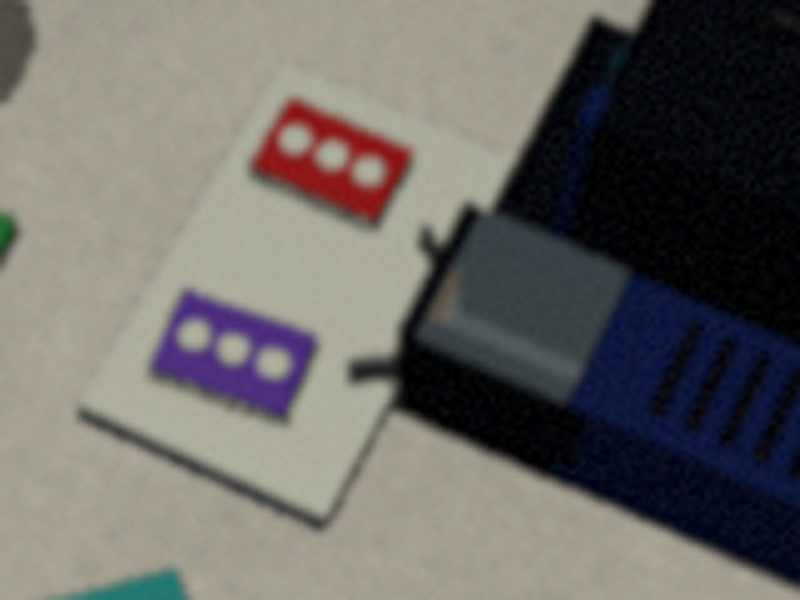

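View pics/si_crop.png

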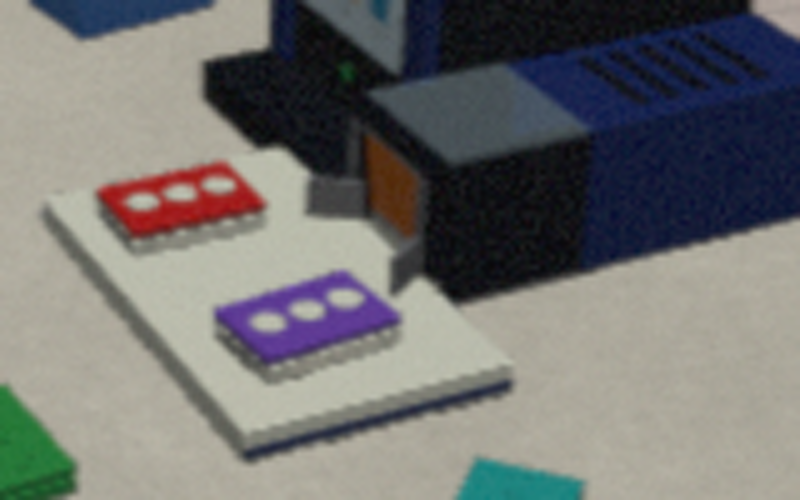

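The crops confirm it: purple top with three white discs, on the deck to the right of the lane. The flap is orange at side (358,226). Now I'll measure from the corners.

```bash
cat > m.py <<'E'
from h import *
class D(dict): pass
def ld(f): return dict(np.load('/tmp/'+f+'.npz'))
E
python3 - <<'E'
from m import *
sc=ld('scene0'); si=ld('side0')
S=lambda x,y:(295+x/5-.4,195+y/5-.4)
T=lambda x,y:(280+x/5-.4,190+y/5-.4)
print('deck sc',[np.round(toz(sc,*S(*p),.022)[:2],4) for p in [(285,66),(82,404),(325,520)]])
print('deck si',[np.round(toz(si,*T(*p),.022)[:2],4) for p in [(45,202),(247,438),(511,370)]])
for nm,d,c,F in [('scene',sc,[(188,290),(316,337),(288,418),(152,372)],S),('side',si,[(217,312),(345,270),(400,318),(268,362)],T)]:
    P=np.array([toz(d,*F(*p),.042)[:2] for p in c]); print(nm,np.round(P,4).tolist(),P.mean(0), [np.linalg.norm(P[i]-P[(i+1)%4]).round(4) for i in range(4)])
for nm,d,c,F in [('scene',sc,[(293,98),(412,150),(374,226),(252,166)],S)]:
    P=np.array([toz(d,*F(*p),.042)[:2] for p in c]); print('red',np.round(P,4).tolist(),P.mean(0))
for nm,d in (('sc',sc),('si',si)):
    c=d['color'].astype(int)
    m=(c[...,2]>c[...,1]+50)&(c[...,2]>c[...,0]+20)
    print(nm,m.sum())
E
```

```text
deck sc [array([0.4844, 0.1451]), array([ 0.5247, -0.1372]), array([ 0.69  , -0.1156])]
deck si [array([0.4819, 0.1384]), array([ 0.523, -0.147]), array([ 0.6855, -0.1252])]
scene [[0.5373, -0.0425], [0.6206, -0.0239], [0.6381, -0.0805], [0.5528, -0.1028]] [ 0.58722881 -0.06242156] [np.float64(0.0854), np.float64(0.0593), np.float64(0.0882), np.float64(0.0622)]
side [[0.5362, -0.0503], [0.6219, -0.0266], [0.6333, -0.0857], [0.5474, -0.1082]] [ 0.58471608 -0.06772651] [np.float64(0.0889), np.float64(0.0602), np.float64(0.0889), np.float64(0.059)]
red [[0.5098, 0.1151], [0.5944, 0.1264], [0.6058, 0.0642], [0.5178, 0.0563]] [0.5569601  0.09050323]
sc 496
si 815
```

```bash
cat >> m.py <<'E'
YAW=np.radians(7.9); AO=np.array([.671,.0215,0])
def RA(): return R.from_euler('z',YAW).as_matrix()
def a2w(p): return AO+RA()@np.array(p,float)
def w2a(p): return RA().T@(np.array(p)-AO)
def tool():
    s=readout.get_state(); return np.array(s['position']),q2m(s['ee_rot']),s
def to_tool(target_a, M=None):
    "shift in row units, total, in tool axes M"
    p,M0,s=tool(); M=M0 if M is None else M
    return M.T@(a2w(target_a)-p)/.06
def Mtool(jaw_a, lean=0, push_a=None):
    pass
E
python3 - <<'E'
from m import *
p,M,s=tool(); print(np.round(M,3)); print('in analyzer axes\n',np.round(RA().T@M,3)); print(w2a(p))
print('cam in tool', M.T@(np.array(ld('wrist0')['origin'])-p), '\n cam fwd in tool', M.T@q2m(ld('wrist0')['orientation'])[:,2])
# yaw to bring tool y along +-analyzer x
A=RA().T@M; print('jaw yaw in analyzer deg',np.degrees(np.arctan2(A[1,1],A[0,1])),s['qpos'])
E
```

```text
[[-0.     0.426 -0.905]
 [ 0.001 -0.905 -0.426]
 [-1.    -0.001 -0.   ]]
in analyzer axes
 [[-0.     0.297 -0.955]
 [ 0.001 -0.955 -0.297]
 [-1.    -0.001 -0.   ]]
[-0.4966963  -0.47769555  0.23063599]
cam in tool [-0.14192389  0.00058686 -0.0808145 ] 
 cam fwd in tool [ 0.94965062 -0.00105671  0.31330908]
jaw yaw in analyzer deg -72.70364087030384 [-1.25202399e+00  2.76482018e-01  1.50580225e+00  3.26229032e-06
  1.36071380e+00 -1.20987649e-01]
```

```bash
cat >> m.py <<'E'
def target_M(jawyaw, lean=0):
    "analyzer-frame: vertical tool with jaw yaw (deg); then lean (deg) rotating about tool y so that tips move toward -toolz"
    c,s_=np.cos(np.radians(jawyaw)),np.sin(np.radians(jawyaw))
    y=np.array([c,s_,0]);x=np.array([0,0,-1.]);z=np.cross(x,y)
    M=np.c_[x,y,z]
    return RA()@M@R.from_rotvec([0,np.radians(lean),0]).as_matrix()
def plan(pa,M1,n,grip,start=None):
    p0,M0,s=tool()
    if start is not None: p0,M0=start
    p1=a2w(pa); rv=R.from_matrix(M0.T@M1).as_rotvec()
    M=M0.copy();p=p0.copy();rows=[]
    for i in range(1,n+1):
        pt=p0+(p1-p0)*i/n; Mt=M0@R.from_rotvec(rv*i/n).as_matrix()
        d=np.round(M.T@(pt-p)/.06,2); a=np.round(np.degrees(R.from_matrix(M.T@Mt).as_rotvec())/4,2)
        rows.append(list(d)+list(a)+[grip]); p=p+M@d*.06; M=M@R.from_rotvec(np.radians(a*4)).as_matrix()
    r=np.array(rows); print('max shift',np.abs(r[:,:3]).max(),np.linalg.norm(r[:,:3],axis=1).max()*60,'turn',np.abs(r[:,3:6]).max())
    for k in range(0,n,10): print('['+', '.join('%g'%v for v in r[k:k+10].ravel())+']')
    return p,M
def rep():
    p,M,s=tool(); print('t',round(s['clock'],2),'A',np.round(w2a(p)*1000,1),'jawyaw,axes',np.round(RA().T@M,3).tolist(),'F',np.round(RA().T@np.array(s['contact_force']),1),'w',s['width'])
E
python3 -c "
from m import *
plan((-.097,-.16,.15),target_M(0),19,0.2)"
```

```text
max shift 0.45 27.586953438174362 turn 0.96
[0.07, -0.16, -0.42, -0.96, -0, 0, 0.2, 0.07, -0.14, -0.43, -0.95, -0, 0, 0.2, 0.07, -0.1, -0.43, -0.96, -0, 0, 0.2, 0.07, -0.08, -0.44, -0.96, -0, 0, 0.2, 0.08, -0.04, -0.45, -0.95, -0, 0, 0.2, 0.07, -0.02, -0.44, -0.96, -0.01, 0, 0.2, 0.07, 0.02, -0.45, -0.96, 0, 0.01, 0.2, 0.07, 0.04, -0.45, -0.95, 0, -0, 0.2, 0.07, 0.07, -0.44, -0.96, 0, -0, 0.2, 0.07, 0.11, -0.44, -0.96, 0, -0, 0.2]
[0.07, 0.13, -0.42, -0.95, 0, -0, 0.2, 0.07, 0.16, -0.42, -0.96, 0, 0, 0.2, 0.07, 0.19, -0.41, -0.96, -0, 0, 0.2, 0.07, 0.21, -0.39, -0.95, -0, 0, 0.2, 0.07, 0.24, -0.38, -0.96, -0, 0, 0.2, 0.07, 0.26, -0.36, -0.96, -0, 0, 0.2, 0.07, 0.29, -0.34, -0.95, -0, 0, 0.2, 0.08, 0.31, -0.33, -0.96, -0, 0, 0.2, 0.07, 0.33, -0.3, -0.96, -0.01, 0, 0.2]
```

Call:
carry_out(deltas=[0.07,-0.16,-0.42,-0.96,0,0,0.2,0.07,-0.14,-0.43,-0.95,0,0,0.2,0.07,-0.1,-0.43,-0.96,0,0,0.2,0.07,-0.08,-0.44,-0.96,0,0,0.2,0.08,-0.04,-0.45,-0.95,0,0,0.2,0.07,-0.02,-0.44,-0.96,0,0,0.2,0.07,0.02,-0.45,-0.96,0,0,0.2,0.07,0.04,-0.45,-0.95,0,0,0.2,0.07,0.07,-0.44,-0.96,0,0,0.2,0.07,0.11,-0.44,-0.96,0,0,0.2])

```text
clock: 1.4
position: [0.4309, -0.3248, 0.1883]
ee_rot: [-0.372, -0.601, -0.373, 0.601]
contact_force: [0.6, -0.5, -0.3]
width: 0.0515
```

Call:
carry_out(deltas=[0.07,0.13,-0.42,-0.95,0,0,0.2,0.07,0.16,-0.42,-0.96,0,0,0.2,0.07,0.19,-0.41,-0.96,0,0,0.2,0.07,0.21,-0.39,-0.95,0,0,0.2,0.07,0.24,-0.38,-0.96,0,0,0.2,0.07,0.26,-0.36,-0.96,0,0,0.2,0.07,0.29,-0.34,-0.95,0,0,0.2,0.08,0.31,-0.33,-0.96,0,0,0.2,0.07,0.33,-0.3,-0.96,0,0,0.2])

```text
clock: 2.52
position: [0.5971, -0.1499, 0.1497]
ee_rot: [0.534, 0.464, 0.534, -0.464]
contact_force: [0.2, -0.1, -1.0]
width: 0.0513
```

```bash
python3 -c "
from m import *
rep(); snap('wrist','w1')"
```

```text
t 2.52 A [ -96.7 -159.6  149.7] jawyaw,axes [[-0.001, 1.0, 0.003], [0.0, 0.003, -1.0], [-1.0, -0.001, -0.0]] F [ 0.1 -0.1 -1. ] w 0.051293452542437126
```

View pics/w1.png

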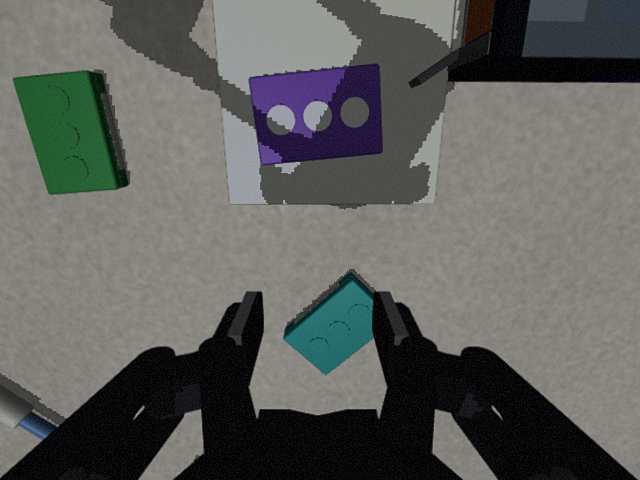

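Wrist view: purple block corners at (249,78), (379,65), (382,153), (263,165). The deck's right edge runs along v≈204 from (229,204) to (436,204), and the vane is at (410,84).

```bash
python3 - <<'E'
from m import *
d=ld('w1')
def T(u,v,z): return np.round(w2a(toz(d,u,v,z))*1000,1)
print('deck R',T(229,204,.022),T(436,204,.022),'front edge',T(214.5,2,.022),T(221,100,.022))
P=np.array([T(*c,.042) for c in [(249,78),(379,65),(382,153),(263,165)]]);print(P.tolist(),P.mean(0)); 
v=P[1]+P[2]-P[0]-P[3]; print('yaw',np.degrees(np.arctan2(v[1],v[0])))
print('vane tip top',T(409,82,.048),'wall corner lower right top',T(449,80,.102),T(493,33,.102),T(523,56,.102))
cv2.imwrite('pics/w1c.png',cv2.resize(d['color'][0:220,200:640][:,:,::-1],None,fx=1.8,fy=1.8,interpolation=cv2.INTER_CUBIC))
E
```

```text
deck R [-169.  -138.9   22. ] [   0.6 -138.5   22. ] front edge [-168.1    3.8   22. ] [-168.8  -59.7   22. ]
[[-143.2, -47.3, 42.0], [-55.4, -39.1, 42.0], [-49.9, -96.7, 42.0], [-136.4, -105.5, 42.0]] [-96.225 -72.15   42.   ]
yaw 5.570609409261646
vane tip top [-35.8 -50.2  48. ] wall corner lower right top [-28.5 -55.6 102. ] [ -8.9 -33.8 102. ] [  8.1 -44.  102. ]
```

View pics/w1c.png

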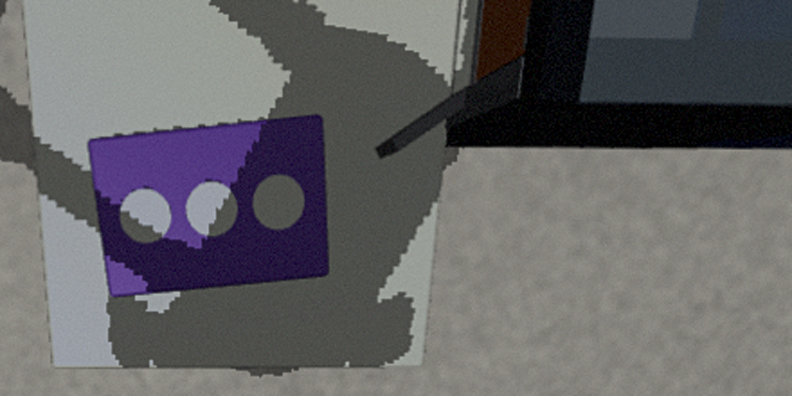

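```bash
sed -i 's/^YAW=.*/YAW=np.radians(7.9); AO=np.array([.671,.0215,0])+R.from_euler("z",YAW).as_matrix()@np.array([.0008,.0063,0])/' m.py; python3 -c "
from m import *
rep(); s=plan((-.097,-.137,.0275),target_M(0),5,0.2); s=plan((-.097,-.060,.0275),target_M(0),10,0.2,s)"
```

```text
t 2.58 A [ -95.  -163.6  149.2] jawyaw,axes [[0.002, 1.0, 0.005], [0.003, 0.005, -1.0], [-1.0, 0.002, -0.003]] F [3.1 1.4 0.8] w 0.05137235943596962
max shift 0.41 25.192856130260417 turn 0.02
[0.41, -0.01, -0.09, 0.02, -0.01, -0.01, 0.2, 0.4, -0, -0.09, 0.01, -0.01, -0, 0.2, 0.41, -0.01, -0.08, 0.02, -0, -0.01, 0.2, 0.4, -0.01, -0.09, 0.01, -0.01, -0, 0.2, 0.41, -0, -0.09, 0.02, -0.01, -0.01, 0.2]
max shift 0.13 7.800000000000001 turn 0.0
[-0, -0, -0.13, -0, 0, 0, 0.2, -0, -0, -0.13, -0, 0, 0, 0.2, -0, -0, -0.13, -0, 0, 0, 0.2, -0, -0, -0.12, -0, 0, 0, 0.2, -0, -0, -0.13, -0, 0, 0, 0.2, -0, -0, -0.13, -0, 0, 0, 0.2, -0, -0, -0.13, -0, 0, 0, 0.2, -0, -0, -0.13, -0, 0, 0, 0.2, -0, -0, -0.13, -0, 0, 0, 0.2, -0, -0.01, -0.12, -0, 0, 0, 0.2]
```

Call:
carry_out(deltas=[0.41,0,-0.09,0,0,0,0.2,0.41,0,-0.09,0,0,0,0.2,0.41,0,-0.09,0,0,0,0.2,0.41,0,-0.09,0,0,0,0.2,0.4,0,-0.09,0,0,0,0.2,0,0,0,0,0,0,0.2])

```text
clock: 3.32
position: [0.591, -0.1233, 0.0259]
ee_rot: [0.532, 0.463, 0.535, -0.465]
contact_force: [-0.0, 0.3, 0.0]
width: 0.0513
```

```bash
python3 -c "
from m import *
rep(); snap('wrist','w2');snap('side','s2')"
```

```text
t 3.33 A [ -99.9 -138.7   25.9] jawyaw,axes [[-0.005, 1.0, 0.0], [0.002, 0.0, -1.0], [-1.0, -0.005, -0.002]] F [0.  0.3 0. ] w 0.05130274032327462
```

View pics/w2.png

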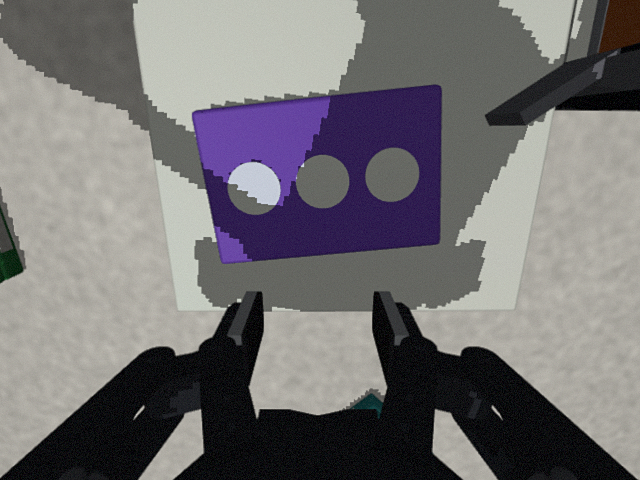

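Fingers are behind the long side, roughly centred on it (322 against 318). Now I'll slide it towards the lane.

Call:
carry_out(deltas=[0,0,-0.13,0,0,0,0.2,0,0,-0.13,0,0,0,0.2,0,0,-0.13,0,0,0,0.2,0,0,-0.13,0,0,0,0.2,0,0,-0.13,0,0,0,0.2,0,0,-0.13,0,0,0,0.2,0,0,-0.13,0,0,0,0.2,0,0,-0.13,0,0,0,0.2,0,0,-0.13,0,0,0,0.2,0,0,-0.1,0,0,0,0.2])

```text
clock: 4.68
position: [0.5824, -0.0479, 0.0279]
ee_rot: [0.533, 0.464, 0.533, -0.464]
contact_force: [-0.4, -1.1, 2.1]
width: 0.0514
```

```bash
python3 -c "
from m import *
rep(); snap('wrist','w3')"
```

```text
t 4.67 A [-98.1 -62.9  27.9] jawyaw,axes [[-0.0, 1.0, 0.001], [-0.0, 0.001, -1.0], [-1.0, -0.0, 0.0]] F [-0.5 -1.1  2.1] w 0.051416380902886555
```

View pics/w3.png

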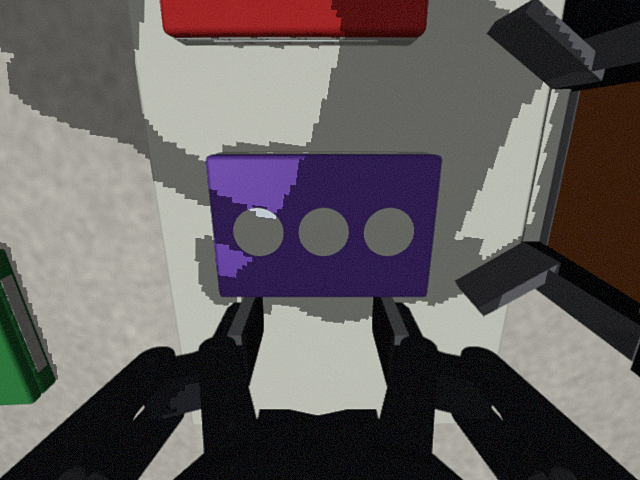

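The block is now square to the tool. Its top corners are (206,154), (441,154), (427,297), (218,297). Both vanes are visible: right tip at (456,282), left tip at (488,33). I'll measure against them.

```bash
python3 - <<'E'
from m import *
d=ld('w3')
def T(u,v,z): return np.round(w2a(toz(d,u,v,z))*1000,1)
P=np.array([T(*c,.042) for c in [(206,154),(441,154),(427,297),(218,297)]]);print(P.tolist(),P.mean(0)) 
cv2.imwrite('pics/w3c.png',cv2.resize(d['color'][0:340,430:640][:,:,::-1],None,fx=1.75,fy=1.75,interpolation=cv2.INTER_CUBIC))
E
```

```text
[[-139.1, 7.9, 42.0], [-51.8, 7.9, 42.0], [-51.0, -51.3, 42.0], [-140.1, -51.3, 42.0]] [-95.5 -21.7  42. ]
```

View pics/w3c.png

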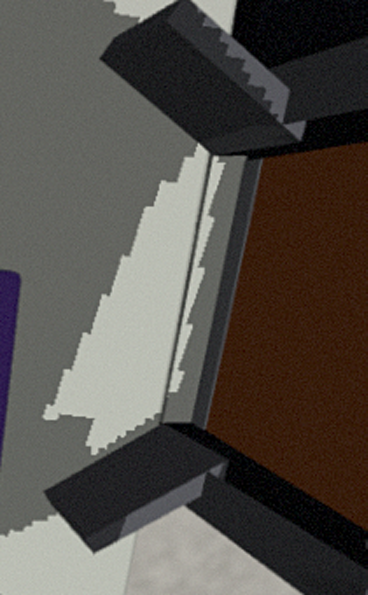

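```bash
python3 - <<'E'
from m import *
d=ld('w3')
def T(u,v,z): return np.round(w2a(toz(d,430+u/1.75,v/1.75,z))*1000,1)
for c in [(102,57),(212,153),(45,492),(165,425)]: print(T(*c,.022))
for c in [(183,0),(95,552)]: print(T(*c,.048))
E
```

```text
[-31.2  52.8  22. ]
[-2.3 33.3 22. ]
[-30.6 -53.5  22. ]
[ -0.8 -33.8  22. ]
[-29.5  55.8  48. ]
[-28.4 -56.8  48. ]
```

Vanes give the frame to about 1 mm, with the lane centre at y≈-0.3 mm. The block sits at y -21.7 mm, so 21.4 mm more.

Call:
carry_out(deltas=[0,0,-0.1,0,0,0,0.2,0,0,-0.1,0,0,0,0.2,0,0,-0.1,0,0,0,0.2,0,0,-0.055,0,0,0,0.2,0,0,0,0,0,0,0.2])

```text
clock: 5.35
position: [0.5794, -0.0268, 0.0278]
ee_rot: [0.533, 0.464, 0.534, -0.464]
contact_force: [1.0, 0.2, -0.0]
width: 0.051
```

```bash
python3 - <<'E'
from m import *
rep(); d=snap('wrist','w4')
E
```

```text
t 5.35 A [-98.2 -41.6  27.8] jawyaw,axes [[-0.0, 1.0, 0.001], [0.0, 0.001, -1.0], [-1.0, -0.0, -0.0]] F [ 1.   0.1 -0. ] w 0.05095865496597797
```

View pics/w4.png

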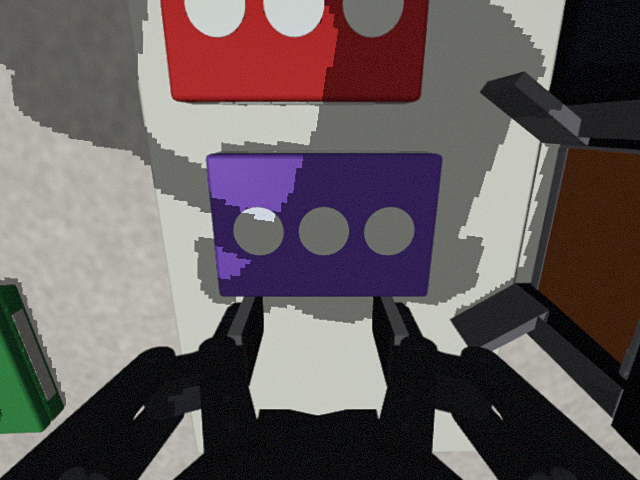

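Call:
carry_out(deltas=[0,0,0.3,0,0,0,0.2,-0.3,0,0.3,0,0,0,0.2,-0.8,0,0.1,0,0,0,0.2,-0.8,0,0,0,0,0,-0.5,0,0,0,0,0,0,-0.5])

```text
clock: 6.02
position: [0.5886, -0.0712, 0.1464]
ee_rot: [0.536, 0.466, 0.53, -0.463]
contact_force: [0.4, 0.1, -0.4]
width: 0.0211
```

```bash
python3 -c "
from m import *
rep(); s=plan((-.20,-.0005,.11),target_M(-90,40),26,-0.5); print(s[0],w2a(s[0]))"
```

```text
t 6.03 A [-95.2 -86.8 146.4] jawyaw,axes [[0.009, 1.0, -0.001], [-0.004, -0.001, -1.0], [-1.0, 0.009, 0.004]] F [ 0.4  0.  -0.4] w 0.021148615787856925
max shift 0.09 5.817215828899594 turn 0.83
[0.02, -0.07, -0.06, 0.83, 0.3, 0.3, -0.5, 0.02, -0.07, -0.05, 0.83, 0.3, 0.29, -0.5, 0.03, -0.07, -0.04, 0.82, 0.3, 0.3, -0.5, 0.02, -0.08, -0.04, 0.83, 0.3, 0.29, -0.5, 0.02, -0.08, -0.04, 0.83, 0.29, 0.3, -0.5, 0.02, -0.08, -0.03, 0.83, 0.3, 0.29, -0.5, 0.01, -0.09, -0.03, 0.83, 0.3, 0.3, -0.5, 0.02, -0.08, -0.02, 0.83, 0.3, 0.29, -0.5, 0.02, -0.09, -0.01, 0.82, 0.3, 0.3, -0.5, 0.01, -0.09, -0.01, 0.83, 0.3, 0.29, -0.5]
[0.01, -0.09, -0.01, 0.83, 0.3, 0.3, -0.5, 0.01, -0.09, 0, 0.83, 0.3, 0.29, -0.5, 0.01, -0.09, 0.01, 0.83, 0.3, 0.3, -0.5, 0.01, -0.09, 0.01, 0.82, 0.29, 0.3, -0.5, 0, -0.08, 0.02, 0.83, 0.3, 0.29, -0.5, 0.01, -0.09, 0.02, 0.83, 0.3, 0.3, -0.5, -0, -0.09, 0.02, 0.83, 0.3, 0.29, -0.5, -0.01, -0.08, 0.04, 0.83, 0.3, 0.3, -0.5, -0, -0.08, 0.03, 0.83, 0.3, 0.29, -0.5, -0.01, -0.08, 0.04, 0.82, 0.3, 0.3, -0.5]
[-0.01, -0.08, 0.05, 0.83, 0.3, 0.29, -0.5, -0.01, -0.08, 0.05, 0.83, 0.3, 0.3, -0.5, -0.02, -0.07, 0.05, 0.83, 0.29, 0.29, -0.5, -0.01, -0.06, 0.06, 0.83, 0.3, 0.3, -0.5, -0.03, -0.07, 0.06, 0.82, 0.3, 0.29, -0.5, -0.02, -0.06, 0.06, 0.83, 0.3, 0.3, -0.5]
[4.72957595e-01 6.48249232e-05 1.10251284e-01] [-0.19990902 -0.0003119   0.11025128]
```

Call:
carry_out(deltas=[0.02,-0.07,-0.06,0.83,0.3,0.3,-0.5,0.02,-0.07,-0.05,0.83,0.3,0.29,-0.5,0.03,-0.07,-0.04,0.82,0.3,0.3,-0.5,0.02,-0.08,-0.04,0.83,0.3,0.29,-0.5,0.02,-0.08,-0.04,0.83,0.29,0.3,-0.5,0.02,-0.08,-0.03,0.83,0.3,0.29,-0.5,0.01,-0.09,-0.03,0.83,0.3,0.3,-0.5,0.02,-0.08,-0.02,0.83,0.3,0.29,-0.5,0.02,-0.09,-0.01,0.82,0.3,0.3,-0.5,0.01,-0.09,-0.01,0.83,0.3,0.29,-0.5])

```text
clock: 7.28
position: [0.5402, -0.0417, 0.1283]
ee_rot: [0.365, 0.694, 0.38, -0.49]
contact_force: [0.3, 0.1, 0.8]
width: 0.0214
```

Call:
carry_out(deltas=[0.01,-0.09,-0.01,0.83,0.3,0.3,-0.5,0.01,-0.09,0,0.83,0.3,0.29,-0.5,0.01,-0.09,0.01,0.83,0.3,0.3,-0.5,0.01,-0.09,0.01,0.82,0.29,0.3,-0.5,0,-0.08,0.02,0.83,0.3,0.29,-0.5,0.01,-0.09,0.02,0.83,0.3,0.3,-0.5,0,-0.09,0.02,0.83,0.3,0.29,-0.5,-0.01,-0.08,0.04,0.83,0.3,0.3,-0.5,0,-0.08,0.03,0.83,0.3,0.29,-0.5,-0.01,-0.08,0.04,0.82,0.3,0.3,-0.5])

```text
clock: 8.52
position: [0.496, -0.0146, 0.1151]
ee_rot: [0.159, 0.851, 0.188, -0.464]
contact_force: [0.7, -0.2, -0.5]
width: 0.0211
```

Call:
carry_out(deltas=[-0.01,-0.08,0.05,0.83,0.3,0.29,-0.5,-0.01,-0.08,0.05,0.83,0.3,0.3,-0.5,-0.02,-0.07,0.05,0.83,0.29,0.29,-0.5,-0.01,-0.06,0.06,0.83,0.3,0.3,-0.5,-0.03,-0.07,0.06,0.82,0.3,0.29,-0.5,-0.02,-0.06,0.06,0.83,0.3,0.3,-0.5,0,0,0,0,0,0,-0.5])

```text
clock: 9.4
position: [0.4679, 0.0027, 0.1064]
ee_rot: [0.027, 0.902, 0.063, -0.427]
contact_force: [-0.5, -0.1, -1.0]
width: 0.0215
```

```bash
python3 -c "
from m import *
rep(); snap('wrist','w5'); s=plan((-.19,-.0003,.033),target_M(-90,40),4,-0.5)"
```

```text
t 9.4 A [-204.6    3.   106.4] jawyaw,axes [[0.635, -0.0, -0.773], [0.004, -1.0, 0.003], [-0.773, -0.005, -0.635]] F [-0.5 -0.  -1. ] w 0.021534329695981135
max shift 0.28 19.068298298484844 turn 0.04
[0.27, 0.01, 0.15, -0.01, 0.03, 0.01, -0.5, 0.28, 0.01, 0.15, -0, 0.04, 0.01, -0.5, 0.27, 0.02, 0.16, -0.01, 0.03, 0.02, -0.5, 0.27, 0.01, 0.15, -0.01, 0.04, 0.01, -0.5]
```

View pics/w5.png

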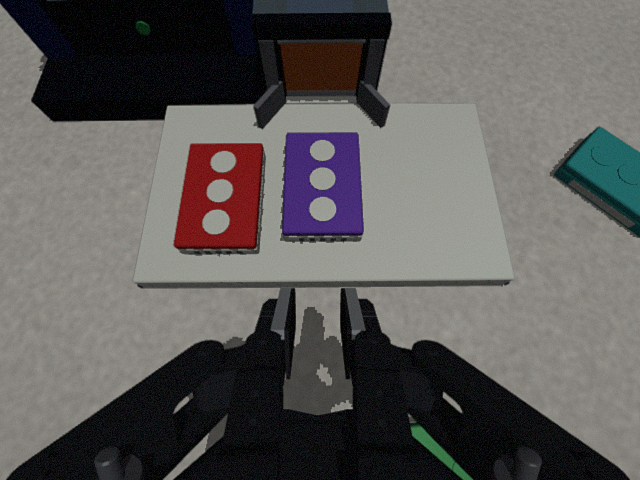

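The view down the lane shows purple at (322,185), the mouth centred at u≈321, the flap shut and the red block untouched. I'll lower the leaned fingers in behind the block.

Call:
carry_out(deltas=[0.27,0.01,0.15,0,0.03,0.01,-0.5,0.28,0.01,0.15,0,0.03,0.01,-0.5,0.27,0.02,0.16,0,0.03,0.02,-0.5,0.27,0.01,0.15,0,0.03,0.01,-0.5,0,0,0,0,0,0,-0.5,0,0,0,0,0,0,-0.5])

```text
clock: 10.2
position: [0.4837, 0.0012, 0.0338]
ee_rot: [0.029, 0.904, 0.062, -0.422]
contact_force: [0.3, -0.0, 0.7]
width: 0.0213
```

```bash
python3 - <<'E'
from m import *
rep(); d=ld('w5')
def T(u,v,z): return np.round(w2a(toz(d,u,v,z))*1000,1)
print([T(*c,.042).tolist() for c in [(287,133),(358,132),(361.5,235),(282,234)]])
print('vanes bottom inner',T(288,99,.022),T(357,99,.022))
snap('wrist','w6');snap('side','s6')
E
```

```text
t 10.2 A [-189.1   -0.7   33.8] jawyaw,axes [[0.643, -0.001, -0.766], [0.0, -1.0, 0.001], [-0.766, -0.001, -0.643]] F [ 0.3 -0.1  0.7] w 0.021303130691091503
[[-52.8, 27.8, 42.0], [-52.1, -30.4, 42.0], [-142.9, -28.8, 42.0], [-141.9, 28.5, 42.0]]
vanes bottom inner [ 2.2 30.4 22. ] [  1.8 -34.   22. ]
```

View pics/w6.png

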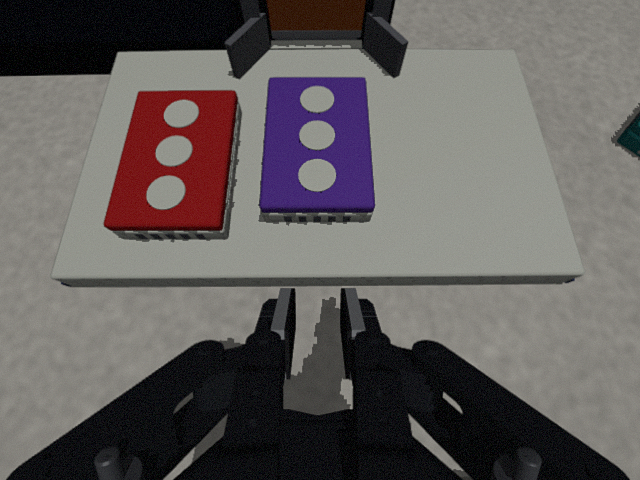

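View pics/s6.png

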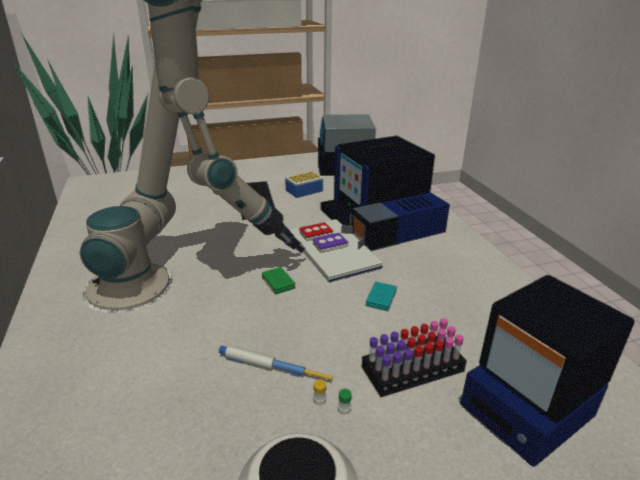

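```bash
python3 - <<'E'
from m import *
d=ld('w6'); p,M,s=tool()
D=d['z_map']
for u in (283,287,291,294,342,346,350,354):
  for v in (290,293,298,305):
    if 0<D[v,u]<.3:
        P=np.array(d['origin'])+q2m(d['orientation'])@(ray(d,u,v)*D[v,u]); print(u,v,'A',np.round(w2a(P)*1000,1),'tool',np.round(M.T@(P-p)*1000,1))
E
```

```text
283 290 A [-183.8   14.6   43.7] tool [ -3.8 -15.2 -10.1]
283 293 A [-186.1   14.1   47.7] tool [ -8.3 -14.8 -10.9]
283 298 A [-188.9   13.7   50.4] tool [-12.2 -14.4 -10.5]
283 305 A [-192.7   13.2   54.8] tool [-18.  -13.8 -10.4]
287 290 A [-184.4   12.5   46.3] tool [ -6.2 -13.2 -11.3]
287 293 A [-185.9   12.4   46.7] tool [ -7.4 -13.1 -10.4]
287 298 A [-188.8   12.    50.3] tool [-12.  -12.7 -10.4]
287 305 A [-192.8   11.5   55.4] tool [-18.5 -12.1 -10.7]
291 290 A [-184.1   10.8   45. ] tool [ -5.  -11.5 -10.7]
291 293 A [-185.8   10.7   46.3] tool [ -7.  -11.4 -10.2]
291 298 A [-189.2   10.2   51.9] tool [-13.5 -10.8 -11.3]
291 305 A [-192.7    9.8   55. ] tool [-18.2 -10.5 -10.5]
294 290 A [-183.9    9.5   43.9] tool [ -3.9 -10.2 -10.1]
294 293 A [-185.2    9.5   43.7] tool [ -4.7 -10.2  -9. ]
294 298 A [-187.3    9.5   42.6] tool [ -5.1 -10.2  -6.7]
294 305 A [-190.1    9.6   40.9] tool [ -5.7 -10.3  -3.5]
342 290 A [-184.3  -12.1   45.7] tool [ -5.6  11.4 -11. ]
342 293 A [-185.8  -12.1   46. ] tool [ -6.8  11.4 -10.1]
342 298 A [-188.3  -11.9   47.2] tool [-9.3 11.2 -9. ]
342 305 A [-191.4  -11.8   47.6] tool [-11.6  11.1  -6.8]
346 290 A [-184.1  -14.    44.8] tool [ -4.8  13.3 -10.6]
346 293 A [-186.1  -13.7   47.6] tool [ -8.2  13.  -10.8]
346 298 A [-189.2  -13.3   51.7] tool [-13.4  12.6 -11.1]
346 305 A [-193.   -12.8   56.4] tool [-19.4  12.1 -11.2]
350 290 A [-184.   -15.8   44.4] tool [ -4.4  15.2 -10.4]
350 293 A [-186.1  -15.5   47.6] tool [ -8.3  14.8 -10.9]
350 298 A [-188.8  -15.2   49.9] tool [-11.7  14.5 -10.2]
350 305 A [-192.8  -14.6   55.1] tool [-18.3  13.9 -10.5]
354 290 A [-184.4  -17.5   46. ] tool [ -5.9  16.8 -11.1]
354 293 A [-186.1  -17.3   47.4] tool [ -8.1  16.6 -10.8]
354 298 A [-188.8  -16.9   49.8] tool [-11.6  16.2 -10.2]
354 305 A [-192.7  -16.3   54.6] tool [-17.9  15.6 -10.3]
```

Call:
carry_out(deltas=[0.2,0,-0.157,0,0,0,-0.5,0.2,0,-0.157,0,0,0,-0.5,0,0,0,0,0,0,-0.5])

```text
clock: 10.68
position: [0.515, 0.0056, 0.0275]
ee_rot: [0.029, 0.904, 0.063, -0.421]
contact_force: [-0.4, 0.2, -0.8]
width: 0.0212
```

```bash
python3 - <<'E'
from m import *
rep()
E
```

```text
t 10.68 A [-157.5   -0.6   27.5] jawyaw,axes [[0.644, 0.0, -0.765], [0.0, -1.0, -0.0], [-0.765, -0.0, -0.644]] F [-0.4  0.2 -0.8] w 0.021220393925048982
```

Call:
carry_out(deltas=[0.084,0,-0.1,0,0,0,-0.5,0.084,0,-0.1,0,0,0,-0.5,0.084,0,-0.1,0,0,0,-0.5,0.084,0,-0.1,0,0,0,-0.5,0.084,0,-0.1,0,0,0,-0.5,0.084,0,-0.1,0,0,0,-0.5,0.084,0,-0.1,0,0,0,-0.5,0.084,0,-0.1,0,0,0,-0.5])

```text
clock: 11.68
position: [0.5732, 0.0145, 0.027]
ee_rot: [0.028, 0.904, 0.062, -0.423]
contact_force: [-8.2, -2.1, 10.0]
width: 0.0214
```

```bash
python3 - <<'E'
from m import *
rep();snap('wrist','w7')
E
```

```text
t 11.68 A [-98.7   0.2  27. ] jawyaw,axes [[0.641, -0.001, -0.767], [0.0, -1.0, 0.002], [-0.767, -0.001, -0.641]] F [-8.5 -0.9 10. ] w 0.021395339252688883
```

View pics/w7.png

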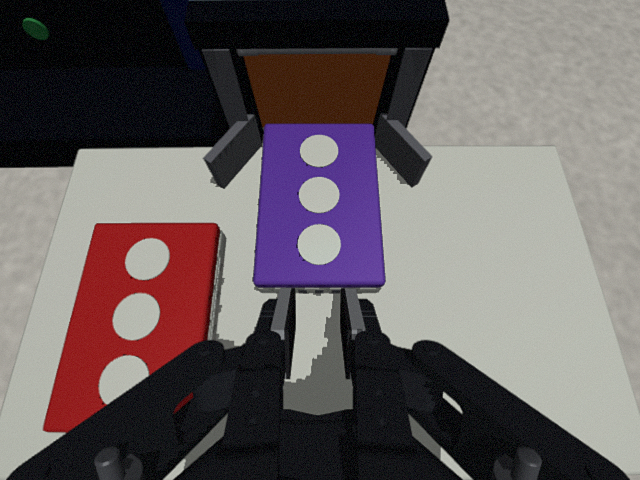

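The block is entering the vanes square and centred (edges 254–384 against vanes 258–378). The 10 N upward reading suggests the tips are grazing the deck, so I'll raise them 3 mm.

Call:
carry_out(deltas=[-0.038,0,-0.032,0,0,0,-0.5,0.084,0,-0.1,0,0,0,-0.5,0.084,0,-0.1,0,0,0,-0.5,0.084,0,-0.1,0,0,0,-0.5])

```text
clock: 12.22
position: [0.5987, 0.0173, 0.0297]
ee_rot: [0.028, 0.904, 0.062, -0.422]
contact_force: [0.3, -0.4, -0.2]
width: 0.0212
```

```bash
python3 - <<'E'
from m import *
rep();snap('wrist','w8')
E
```

```text
t 12.22 A [-73.   -0.6  29.7] jawyaw,axes [[0.642, -0.001, -0.767], [0.0, -1.0, 0.001], [-0.767, -0.001, -0.642]] F [ 0.3 -0.4 -0.2] w 0.021176354967908664
```

View pics/w8.png

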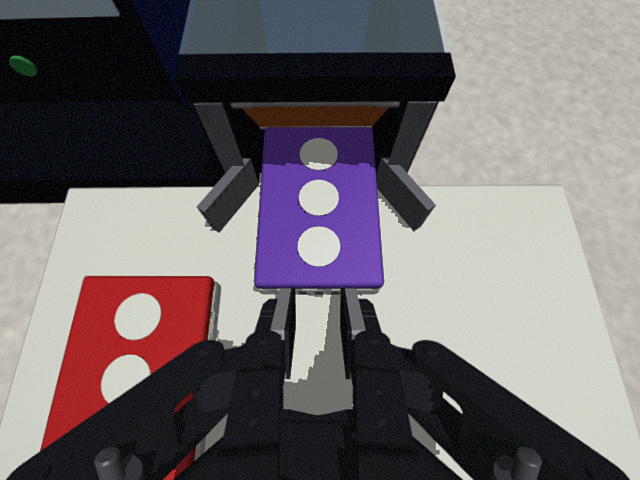

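Contact force is gone, and the block is entering with the flap opening. Continuing.

Call:
carry_out(deltas=[0.084,0,-0.1,0,0,0,-0.5,0.084,0,-0.1,0,0,0,-0.5,0.084,0,-0.1,0,0,0,-0.5,0.084,0,-0.1,0,0,0,-0.5,0.084,0,-0.1,0,0,0,-0.5])

```text
clock: 12.9
position: [0.6375, 0.0226, 0.03]
ee_rot: [0.028, 0.904, 0.062, -0.422]
contact_force: [-1.5, 0.1, 1.4]
width: 0.0212
```

```bash
python3 - <<'E'
from m import *
rep();snap('wrist','w9')
E
```

```text
t 12.9 A [-33.8  -0.6  30. ] jawyaw,axes [[0.642, -0.001, -0.766], [0.0, -1.0, 0.001], [-0.766, -0.001, -0.642]] F [-1.5  0.3  1.4] w 0.02119902143636304
```

View pics/w9.png

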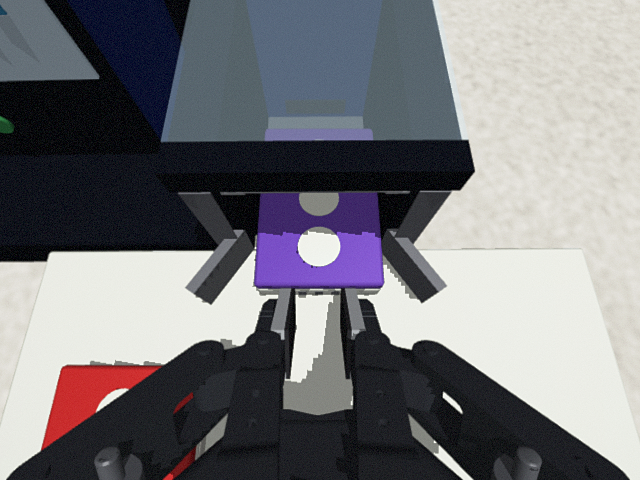

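Call:
carry_out(deltas=[0.084,0,-0.1,0,0,0,-0.5,0.084,0,-0.1,0,0,0,-0.5,0.084,0,-0.1,0,0,0,-0.5])

```text
clock: 13.32
position: [0.6607, 0.0258, 0.0297]
ee_rot: [0.028, 0.904, 0.062, -0.422]
contact_force: [0.1, -0.2, -0.6]
width: 0.0217
```

```bash
python3 - <<'E'
from m import *
rep();snap('wrist','w10');d=snap('side','s10')
cv2.imwrite('pics/s10c.png',cv2.resize(d['color'][190:270,290:430][:,:,::-1],None,fx=5,fy=5,interpolation=cv2.INTER_CUBIC))
E
```

```text
t 13.32 A [-10.4  -0.6  29.7] jawyaw,axes [[0.642, -0.001, -0.767], [0.0, -1.0, 0.001], [-0.767, -0.001, -0.642]] F [ 0.1 -0.2 -0.6] w 0.021666536613689426
```

View pics/w10.png

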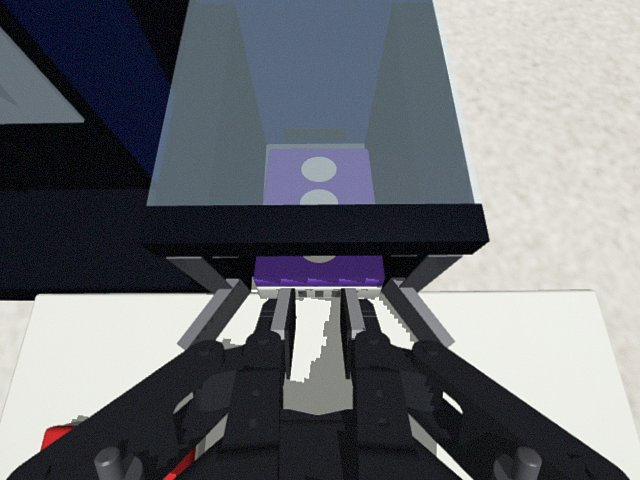

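View pics/s10c.png

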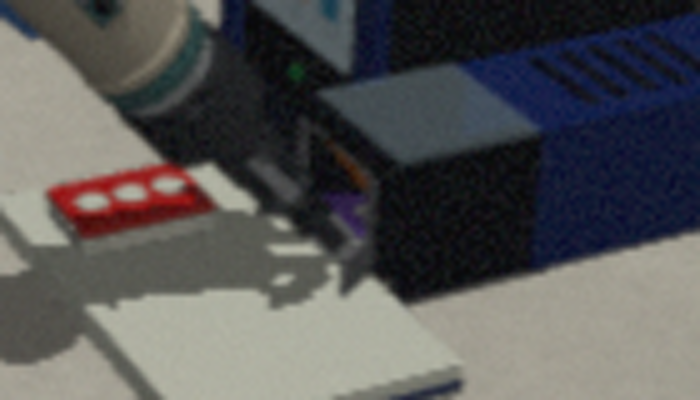

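The nose has dipped and the tail is just inside the lintel. About 14 mm more.

Call:
carry_out(deltas=[0.05,0,-0.06,0,0,0,-0.5,0.05,0,-0.06,0,0,0,-0.5,0.05,0,-0.06,0,0,0,-0.5,0,0,0,0,0,0,-0.5])

```text
clock: 13.92
position: [0.6749, 0.0278, 0.0302]
ee_rot: [0.029, 0.904, 0.062, -0.421]
contact_force: [0.3, 0.3, -0.9]
width: 0.0213
```

```bash
python3 - <<'E'
from m import *
rep();snap('wrist','w11')
E
```

```text
t 13.93 A [ 3.9 -0.6 30.2] jawyaw,axes [[0.643, -0.001, -0.766], [0.0, -1.0, 0.001], [-0.766, -0.001, -0.643]] F [ 0.3  0.3 -0.9] w 0.02133142599780771
```

View pics/w11.png

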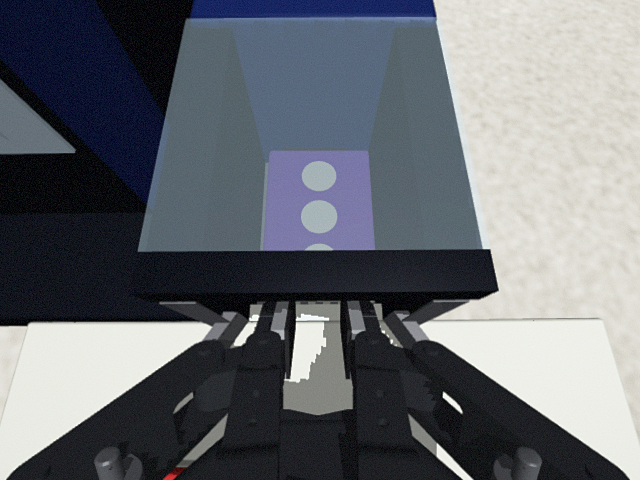

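```bash
python3 - <<'E'
from m import *
d=ld('w11')
def T(u,v,z): return np.round(w2a(toz(d,u,v,z))*1000,1)
for z in (.024,.03): print(z,T(271,151,z),T(368,151,z),'discs',T(319,176,z),T(319,217,z))
print(d['z_map'][150:300:12,319])
cv2.imwrite('pics/w11c.png',cv2.resize(d['color'][130:350,190:450][:,:,::-1],None,fx=2.7,fy=2.7,interpolation=cv2.INTER_CUBIC))
E
```

```text
0.024 [97.1 26.6 24. ] [ 96.9 -31.3  24. ] discs [79.6 -2.  24. ] [53.5 -2.  24. ]
0.03 [92.6 25.6 30. ] [ 92.5 -30.2  30. ] discs [75.8 -2.  30. ] [50.6 -1.9 30. ]
[0.10726023 0.10529388 0.10334685 0.10204706 0.10010989 0.10039131
 0.09808351 0.09717299 0.09538861 0.09354839 0.09263493 0.09159482
 0.09259501]
```

View pics/w11c.png

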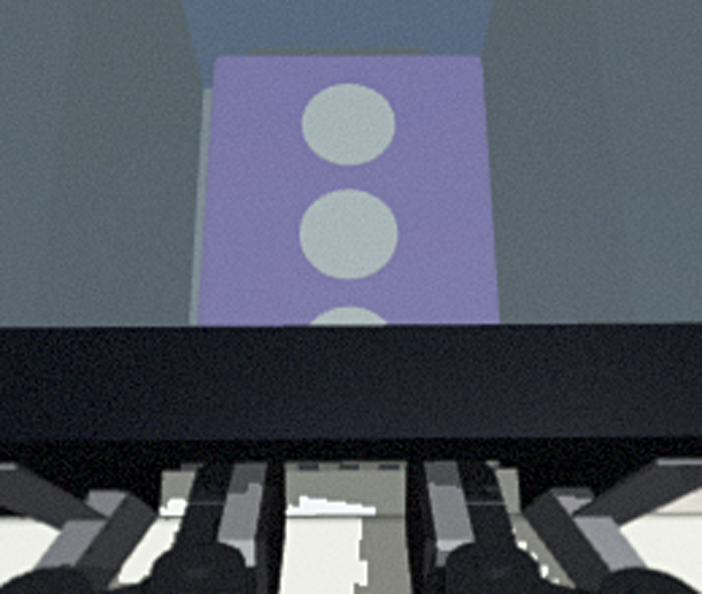

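Judging by the visible front corners, the block's centre is at about x 52 mm, so the tail is right at the ledge. I'll push 4 mm more.

Call:
carry_out(deltas=[0.022,0,-0.026,0,0,0,-0.5,0.022,0,-0.026,0,0,0,-0.5,0,0,0,0,0,0,-0.5])

```text
clock: 14.35
position: [0.6785, 0.0282, 0.03]
ee_rot: [0.029, 0.904, 0.062, -0.422]
contact_force: [-0.7, 1.5, 0.5]
width: 0.0213
```

```bash
python3 - <<'E'
from m import *
rep();d=snap('wrist','w12')
cv2.imwrite('pics/w12c.png',cv2.resize(d['color'][130:350,190:450][:,:,::-1],None,fx=2.7,fy=2.7,interpolation=cv2.INTER_CUBIC))
E
```

```text
t 14.35 A [ 7.5 -0.6 30. ] jawyaw,axes [[0.643, -0.001, -0.766], [0.0, -1.0, 0.001], [-0.766, -0.001, -0.643]] F [-0.4  1.6  0.5] w 0.02131034965504632
```

View pics/w12c.png

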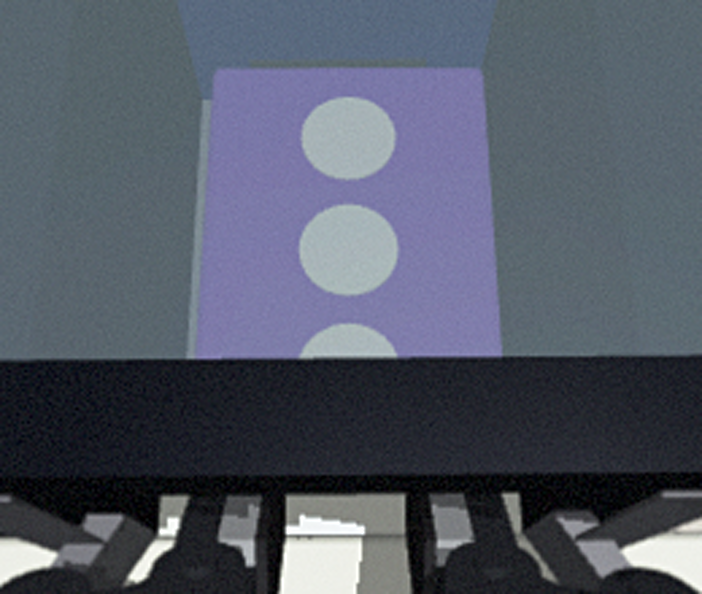

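```bash
python3 - <<'E'
from m import *
d=ld('w12')
def T(u,v,z): return np.round(w2a(toz(d,190+u/2.7,130+v/2.7,z))*1000,1)
for z in (.024,.03): print(z,T(217,68,z),T(482,68,z),'rear sep',T(195,357,z),T(502,357,z),'discs',T(348,138,z),T(348,250,z))
d=ld('w11')
for z in (.024,.03): print(z,T(217,56,z),T(482,56,z),'rear',T(198,325,z),T(499,325,z),'discs',T(348,124,z),T(348,234,z))
E
```

```text
0.024 [97.5 26.7 24. ] [ 97.3 -31.4  24. ] rear sep [31.1 27.6 24. ] [ 31.  -31.4  24. ] discs [79.6 -2.  24. ] [53.6 -1.9 24. ]
0.03 [93.1 25.7 30. ] [ 93.  -30.3  30. ] rear sep [29.2 26.5 30. ] [ 29.1 -30.3  30. ] discs [75.9 -2.  30. ] [50.8 -1.9 30. ]
0.024 [97.3 27.  24. ] [ 97.1 -31.6  24. ] rear [34.1 27.4 24. ] [ 34.  -31.3  24. ] discs [79.7 -2.  24. ] [53.7 -1.9 24. ]
0.03 [92.8 25.9 30. ] [ 92.7 -30.5  30. ] rear [32.  26.4 30. ] [ 31.9 -30.2  30. ] discs [75.9 -1.9 30. ] [50.8 -1.9 30. ]
```

The block did not move while the finger advanced 4 mm. Its width is also constant along its length at z≈24 mm, so it has already dropped and lies flat. Drawing the fingers straight back.

Call:
carry_out(deltas=[-0.084,0,0.1,0,0,0,-0.5,-0.126,0,0.15,0,0,0,-0.5,-0.168,0,0.2,0,0,0,-0.5,-0.168,0,0.2,0,0,0,-0.5,-0.168,0,0.2,0,0,0,-0.5,-0.168,0,0.2,0,0,0,-0.5,-0.21,0,0.15,0,0,0,-0.5,-0.4,0,0.1,0,0,0,-0.5,-0.5,0,0,0,0,0,-0.5,0,0,0,0,0,0,-0.5])

```text
clock: 15.65
position: [0.5421, 0.0093, 0.0729]
ee_rot: [0.029, 0.905, 0.062, -0.421]
contact_force: [0.5, -0.3, -0.1]
width: 0.0214
```

```bash
python3 - <<'E'
from m import *
rep();snap('wrist','w13');d=snap('side','s13');cv2.imwrite('pics/s13c.png',cv2.resize(d['color'][180:280,280:440][:,:,::-1],None,fx=5,fy=5,interpolation=cv2.INTER_CUBIC))
E
```

```text
t 15.65 A [-130.1   -0.6   72.9] jawyaw,axes [[0.644, -0.0, -0.765], [-0.001, -1.0, -0.0], [-0.765, 0.001, -0.644]] F [ 0.5 -0.4 -0.1] w 0.02136489794018882
```

View pics/w13.png

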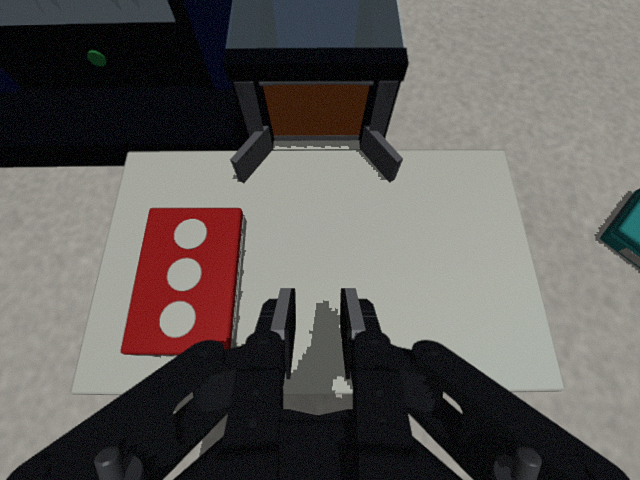

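View pics/s13c.png

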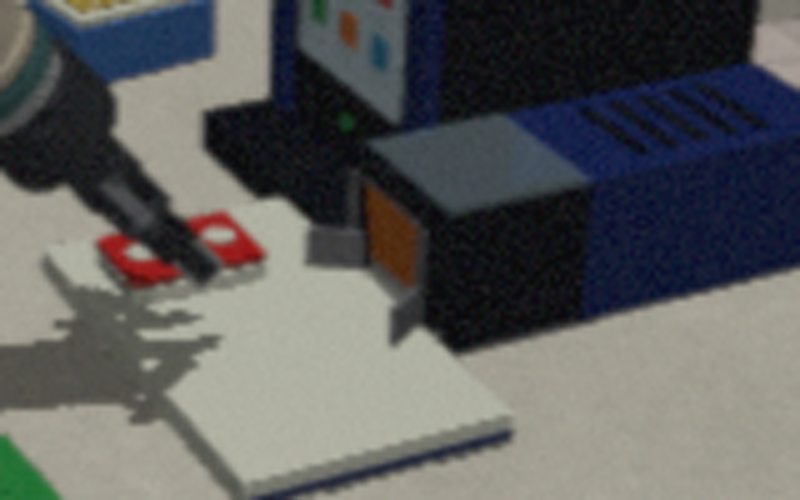

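Flap hangs shut and the mouth is clear. One check of the seat through the window from above.

Call:
carry_out(deltas=[-0.2,0,-0.3,0,0,0,-0.5,-0.09,0,-0.46,0,0,0,-0.5,-0.09,0,-0.46,0,0,0,-0.5,-0.09,0,-0.46,0,0,0,-0.5,-0.09,0,-0.46,0,0,0,-0.5,0,0,0,0,0,0,-0.5,0,0,0,0,0,0,-0.5])

```text
clock: 16.62
position: [0.6101, 0.0213, 0.1671]
ee_rot: [0.027, 0.903, 0.065, -0.423]
contact_force: [-0.4, -0.2, -0.6]
width: 0.0211
```

```bash
python3 - <<'E'
from m import *
rep();d=snap('wrist','w14');snap('scene','sc14')
E
```

```text
t 16.62 A [-61.2   1.9 167.1] jawyaw,axes [[0.64, 0.003, -0.768], [0.008, -1.0, 0.002], [-0.768, -0.007, -0.64]] F [-0.4 -0.2 -0.6] w 0.021091143066639107
```

View pics/w14.png

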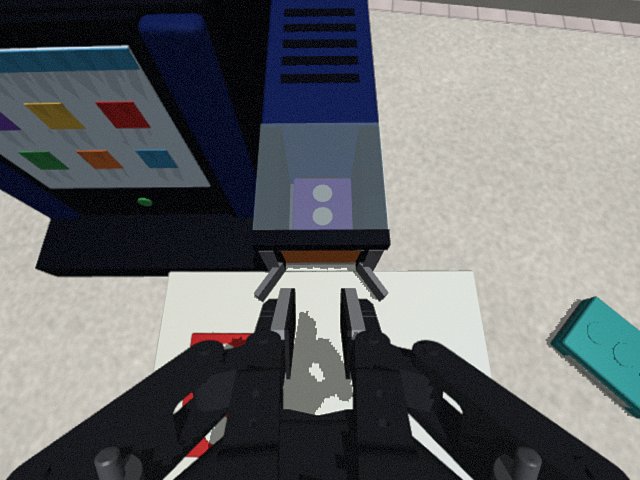

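View pics/sc14.png

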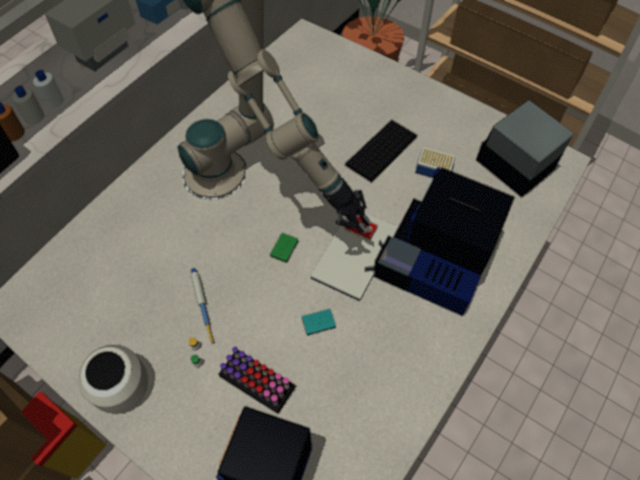

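```bash
python3 - <<'E'
from m import *
d=ld('w14')
def T(u,v,z): return np.round(w2a(toz(d,u,v,z))*1000,1)
print(T(294,179,.024),T(351,179,.024),'discs',T(322,193,.024),T(322.5,216,.024))
print(job.sign_off())
E
```

```text
[96.4 27.5 24. ] [ 96.3 -32.   24. ] discs [79.7 -1.7 24. ] [53.7 -2.1 24. ]
the job is handed in; nothing more can be done
None
```

The purple cartridge is loaded: it lies flat in the sunken seat, the flap has swung shut, and the fingers are out. I handed the job in at about 16.6 s of the 48 s allowed. Handing in reported no verdict.

I slid it sideways with two open fingertips, which also squared it to the lane. I then pushed it in from behind with the fingers leaning 40°, until its tail dropped off the ledge.

**Last checks**
- **Position:** seen through the window from above, the middle disc is at analyzer x ≈ 54 mm, y ≈ -2 mm. The front edge minus half the length puts the centre nearer 52 mm. That is just under the quoted 53–60 but within the camera's roughly 2 mm accuracy.
- **Flatness:** disc spacing and width match a flat block with its top at z ≈ 24 mm. It also stopped moving while the finger advanced the last 4 mm, so it had already dropped. I judged the tilt only from these, not by measuring it directly.
- **Flap and robot:** the flap looks shut in the side and wrist views, and the gripper is clear with no contact force.
- **Other objects:** the red cartridge and the bench objects look unmoved. I compared them by eye only, and in the last overview the gripper partly hides the red one.

During the first part of the push the fingertips grazed the deck, with about 10 N upward. I raised them 3 mm and the force went away.

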